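# Punch the satchel tag

## Robot

A 6-joint arm with a two-finger parallel gripper is mounted at the origin on the work surface. World frame = base frame: x ahead of the robot, y to its left, z up, the work surface at z = 0. Lengths are in mm, angles in rad, forces in N, time in s.
With the tool pointing down it reaches from about 425 to 950 mm from the base axis. Payload 14.7 kg.
Tool frame: the origin (TCP) lies where the fingers leave the gripper's body, on its centre line; the fingertips stand 73 mm ahead of it and the grasp point (between the pads) lies 54 mm ahead of it; z points along the fingers, y is the line along which they close (so a half turn about z gives the same grasp; the last joint's range is limited). The gripper opens to 85 mm and grips with 20 to 120 N. Pads are 22 mm wide; open, the fingers measure 114 mm over their backs; the gripper's body (76 mm by 85 mm) begins 54 mm behind the grasp point. The pads swing forward as they close: fully open they stand 13 mm farther back than shut.
Start: joints at [1.087, 0.48, 1.596, -0, 1.065, -0.047], TCP at [274.954, 588.977, 303.897] pointing down, gripper open.
Joint ranges: [-2.75, 2.75], [-0.82, 2.05], [0.23, 2.67], [-1.56, 4.7], [0.09, 2.69], [-2.92, 2.92]. Speed limits (rad/s): [1.89, 1.89, 2.39, 3.01, 3.01, 3.01].

## Interface

Orientations are given as [roll, pitch, yaw] about the fixed x, y, z axes, in that order (R = Rz(yaw) Ry(pitch) Rx(roll)).
In Python, from plant import manip, cams, job_done gives the robot as it stands.
- The arm moves only by the tool send_rows, never from a script. Its arguments are lists of equal length, an entry for each row: "translation": the shift along the tool's x, y, z in m, a list of three; "dr": the turn, a rotation vector about the tool's x, y, z in rad, a list of three; "jaw": the opening, from -1 (shut) to 1 (fully open). In form: {"translation": [[tx, ty, tz], ...], "dr": [[wx, wy, wz], ...], "jaw": [jaw, ...]}. A call has 1 to 10 rows; each row is the pose to reach, as a shift and turn from the pose commanded when the call began, along the tool's axes at that moment; what a row does not reach only later rows make up. A row lasts 1/10 s, in which the tool goes at most 50 mm and 8.59 degrees, less where a joint would pass 70% of its speed; a pose out of reach is approached as far as the arm can. A call with a gripper value outside its range is refused whole. The fingers move at their own pace and stop on an object; "squeeze" is the grip in N (left out, the last holds). Time passes only in rows, so rows that repeat a pose let the fingers close. It gives the time, the measured TCP pose, the force, the opening and the grip force at its end, in the units of the state.
- manip.get_obs(): the state, without advancing time (a new reading comes with each control period).
- cams.camera(name): name is "scene" or "top" or "wrist"; returns a dict with "color" (420x560x3 uint8, red, green, blue), "fovy" (degrees; the focal length in pixels is half the picture's height over the tangent of half this angle, whatever the lens; pixels are square), "cx", "cy" (the principal point, pixels), "R" (3x3) and "t" (3): a world point X has camera coordinates R X + t. Camera axes: x right, y down, z forward; pixel columns grow to the right and rows downward; lengths in mm; the calibration is good to about 2 mm. A picture is of the moment at which its call begins. There is no depth.
- job_done(): hands the job in; it is judged then, once.
The state is a dict: "time": time; "joint_pos": joint angles; "dq": joint speeds; "effort": joint torques, N m; "tool_pos": TCP position; "tool_rot": TCP orientation; "ft_force": force on the tool from outside, world axes, zero at the start; "torque": the same for the moment, N m; "finger_gap": opening from 0.0 (shut) to 1.0 (fully open); "grasp_force": force on a finger pad.
Only numpy, scipy, OpenCV 4.12 (cv2) and the standard library are available. Lean on these libraries where they do the work, as an engineer would, in place of code of your own. Each camera call takes 0.05 s, during which the arm holds its last target. There are 200 camera calls.

## Task

Move the stapler off the punching bed and stand it on the notebook, then set the punch guide squarely on the bed, edges lined up, and let go of it. Knock its sprung punch right down with a quick blow of the mallet's head, and let it spring back. Finish with the mallet standing on its head on the felt mat again and the guide still square, and leave the pencil case, mug, eraser and lamp alone.

Things in the scene. Friction and masses are not known exactly. Their poses are not given: they have to be found in the camera images.
- bed: Punching bed, fixed to the table: a dark steel block 110 x 56 x 34 high (long along its x), with a thin aluminium satchel tag inlaid in its flat top. Origin: centre of its underside; z up. It looks the same turned by half a turn.
- guide: Punch guide, loose, 0.5 kg: aluminium block 110 x 56 x 24 high (outline as the bed's, long along its x) with a round collar (28 across, top at 31) and the sprung punch rising from its centre; 68 high in all. Grip it across its 56 mm width, low on the block, fingers either side of the punch. Origin: centre of its underside; z up. A half turn makes no difference.
- punch_top (a point): Centre of the flat top of the punch's round steel head (32 across, 12 thick), on the guide's middle axis, 68 above the guide's underside while up. z up.
- punch (a joint): How far the punch is pushed down into the guide, m: 0 up, 0.020 at the bottom stop. A spring pushes it up (about 3.5 N at the top, 10.5 N at the bottom). A blow moves it faster than 0.05 m/s; right down means past 0.017.
- mallet: Wooden mallet, loose, 0.3 kg, standing on its head: head 46 x 46 x 80 high, its square top and bottom are the striking faces; a straight level handle 24 wide (y), 30 high, centred 42 above the lower face, runs from the head to -x, from x = -22 to x = -144. It stands by itself. Origin: centre of the head's lower face; z up.
- mat: Round grey felt mat, 120 across, 4 thick, fixed to the table: the mallet's place. Origin: centre of its underside.
- notebook: Closed notebook with grey covers, 142 x 92 x 8 thick (long along its x), fixed to the table. Origin: centre of its underside; z up.
- stapler: Aluminium stapler, loose, 0.22 kg, standing on its base: 120 long (x), base 30 wide and 8 thick, upper arm 26 wide, 44 high in all. Origin: centre of its underside; z up.
- case: Closed navy plastic pencil case, 67 x 192 x 37 high (long along its y), a pencil lying on its lid; bystander. Origin: centre of its underside.
- mug: White ceramic mug, 78 across, 92 high, handle reaching 67 from the axis at +y, two pencils standing in it up to 180 high; bystander. Origin: centre of its underside.
- eraser: White eraser in a card sleeve, 70 x 31 x 18 high; bystander. Origin: centre of its underside.
- lamp: Slim white desk lamp, fixed: round foot 120 across, 14 thick, with a small toggle switch; upright stem 14 across at the origin; a level head 35 wide from x = -20 to x = -110 at 320 to 341 high. Origin: centre of the foot's underside.
Things that resemble listed ones, but are neither listed nor needed, are in the scene too. What is shaped like the stapler but green or yellow is not meant. There is more than one size of the mallet; the job needs the middle-sized.

How it is judged (in metres and radians):
On the way, in this order (a step that is already met when the one before it is completed fails the run):
1. the stapler stands on the notebook, let go (x of stapler in the frame of notebook between -0.05 and 0.05 m and y of stapler in the frame of notebook between -0.035 and 0.035 m and z of stapler in the frame of notebook below 0.013 m and angle between stapler's own z axis and vertical below 0.15 rad and contact force between the fingers and stapler below 0.3 N), for 0.2 s.
2. the guide sits squarely on the bed, let go (horizontal distance between guide and bed below 0.006 m and angle between the x axis of guide and the x axis of bed, either way round below 0.1 rad and z of guide in the frame of bed between 0.03 and 0.037 m and angle between guide's own z axis and vertical below 0.06 rad and contact force between the fingers and guide below 0.3 N), for 0.2 s.
3. a blow of the mallet sends the punch down at over 0.05 m/s, the guide square and not held (all of step 2 and contact force between mallet and guide above 0.5 N and contact force between the arm and guide below 0.3 N and value of joint punch between 0.002 and 0.016 m and velocity of joint punch above 0.05 m/s).
4. the mallet drives the punch right down, past 17 of its 20 mm (all of step 2 and contact force between mallet and guide above 0.5 N and contact force between the arm and guide below 0.3 N and value of joint punch above 0.017 m).
At the end, for the whole second after the job is handed in: Stapler upright on the notebook (centre within 50 mm along, 35 mm across); guide on the bed within 6 mm and 0.1 rad; punch back up (within 3 mm); mallet standing on its head on the mat, within 30 mm of its centre, tilt under 0.15 rad; all at rest (x of stapler in the frame of notebook between -0.05 and 0.05 m and y of stapler in the frame of notebook between -0.035 and 0.035 m and z of stapler in the frame of notebook below 0.013 m and angle between each of stapler, mallet's own z axis and vertical below 0.15 rad and horizontal distance between guide and bed below 0.006 m and angle between the x axis of guide and the x axis of bed, either way round below 0.1 rad and z of guide in the frame of bed between 0.03 and 0.037 m and angle between guide's own z axis and vertical below 0.06 rad and horizontal distance between mallet and mat below 0.03 m and z of mallet in the frame of mat below 0.009 m and linear speed of each of stapler, guide, mallet below 0.03 m/s and value of joint punch below 0.003 m); the robot touches nothing.
It fails at once if the mug is shifted by more than 20 mm or tipped (distance of mug from where it was at the start of the episode above 0.02 m or angle between mug's own z axis and vertical above 0.3 rad).
It fails at once if the pencil case is shifted by more than 20 mm or tipped (distance of case from where it was at the start of the episode above 0.02 m or angle between case's own z axis and vertical above 0.3 rad).
It fails at once if the eraser is shifted by more than 20 mm or tipped (distance of eraser from where it was at the start of the episode above 0.02 m or angle between eraser's own z axis and vertical above 0.3 rad).
It fails at once if the lamp is knocked (contact force between lamp and anything else above 3 N).
It also fails if it takes over 72 s, if anything falls off the work surface, if the arm or the gripper's body presses on something with over 40 N, if the wrist force passes 120 N, or if a joint passes its speed limit or range.

## Working session

There is one attempt and no reset: what is moved stays moved. The work goes in short steps, Python scripts to look and compute and a tool call to move; the robot and the scene stay as the last step left them, time stands still between calls to the robot, and variables do not carry over. Pictures are saved under pics/ and viewed, at most 10 in all, crops included, and the job is handed in when it is done.

Besides the shell and the picture viewer there is one more tool, called after "Call:" in YAML: its name, and indented under it one key for each argument. send_rows: Moves the arm, as the interface text tells. Its arguments: {"type":"object","properties":{"translation":{"type":"array","items":{"type":"array","items":{"type":"number"}}},"dr":{"type":"array","items":{"type":"array","items":{"type":"number"}}},"jaw":{"type":"array","items":{"type":"number"}},"squeeze":{"type":"number"}},"required":["translation","dr","jaw"]}

```bash
mkdir -p pics
python3 - <<'E'
from plant import manip,cams
import cv2,pickle
d={}
for n in("scene","top"):
    c=cams.camera(n);d[n]=c
    cv2.imwrite(f"pics/{n}0.png",cv2.resize(c["color"][:,:,::-1],(800,600),interpolation=cv2.INTER_CUBIC));print(n,c["fovy"],c["cx"],c["cy"],c["R"],c["t"])
pickle.dump(d,open("c0.pkl","wb"))
print(manip.get_obs())
E
```

```text
scene 43.747404250791426 291.76781173751823 204.19583352587352 [[-0.14604042  0.98912692 -0.01732424]
 [ 0.78557041  0.10530666 -0.60974555]
 [-0.60129138 -0.1026569  -0.79240787]] [  74.83557067 -388.23871896 1837.82036019]
top 49.91457362503808 279.90121616523766 215.778900129113 [[-0.01557575 -0.99984829 -0.00779643]
 [-0.99501167  0.01626787 -0.09842327]
 [ 0.09853517  0.00622453 -0.9951141 ]] [  14.99009351  534.1803074  1148.46031658]
{'time': 0.1, 'joint_pos': array([ 1.08737361e+00,  4.80742607e-01,  1.59682796e+00, -1.74425100e-06,
        1.06511313e+00, -4.65836518e-02]), 'dq': array([-0.0003494 , -0.00092542, -0.00263593,  0.00094931,  0.00032698,
       -0.00122549]), 'effort': array([ 1.25372993e-03, -9.52256942e+01, -4.31038177e+01, -1.31821635e-04,
        5.31848957e-03, -3.63953041e-05]), 'tool_pos': array([274.83084555, 588.70482936, 303.34736636]), 'tool_rot': array([-3.14050273e+00, -4.92827133e-05,  2.70475441e+00]), 'ft_force': array([-0.05654493,  0.23410213,  0.80533142]), 'torque': array([0.01162907, 0.07621392, 0.02469157]), 'grasp_force': 0.0, 'finger_gap': 1.000443697720133}
```

View pics/scene0.png

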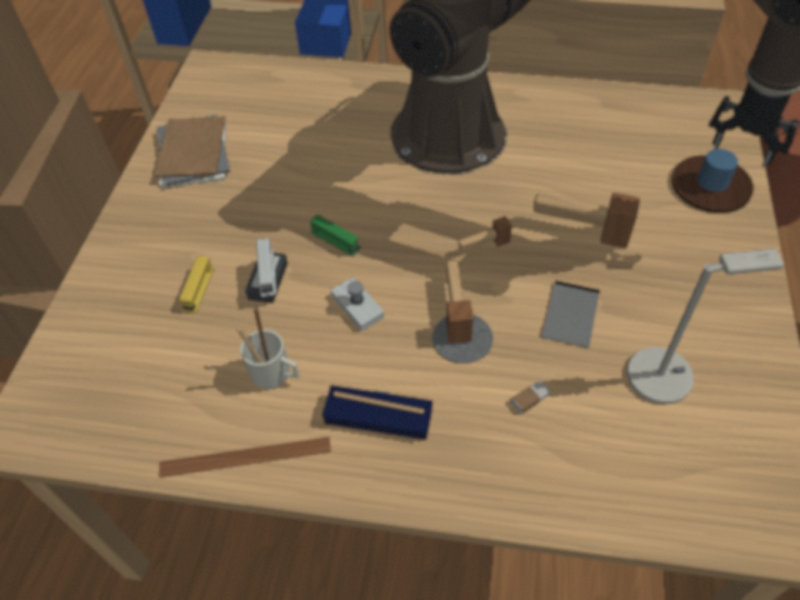

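View pics/top0.png

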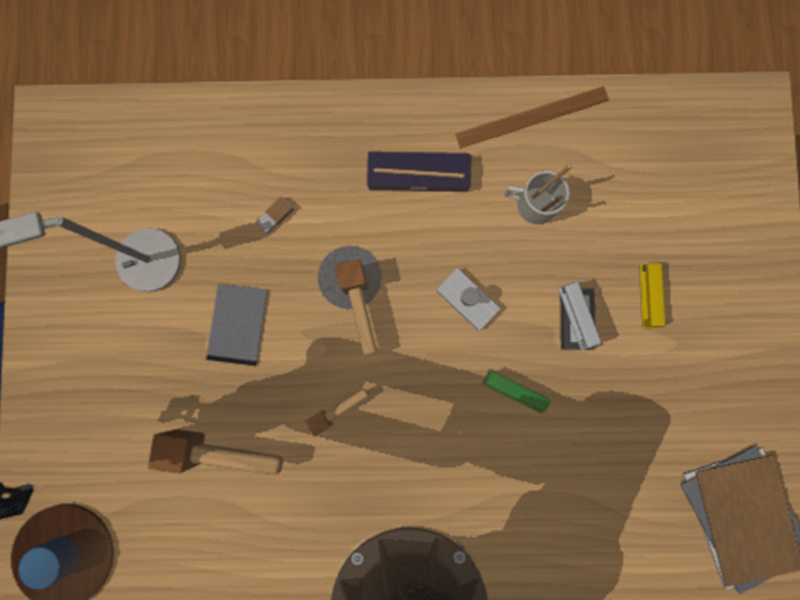

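Scene (800x600 top view): grey stapler at (580,316), on the dark bed at (578,320). Other stapler shapes are yellow (652,295) and green (517,390), so neither is meant. There are three mallets: big (175,452), small (319,422) and the middle one on the mat at (350,275), which is the one needed. The guide is at (468,298) and the grey notebook at (237,324). I'll confirm in one enlarged crop.

Run:
```python
import cv2,pickle
c=pickle.load(open("c0.pkl","rb"))["top"]["color"][:,:,::-1]
cv2.imwrite("pics/crop1.png",cv2.resize(c[165:265,220:430],(798,380),interpolation=cv2.INTER_CUBIC))
```

```text
(no output)
```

View pics/crop1.png

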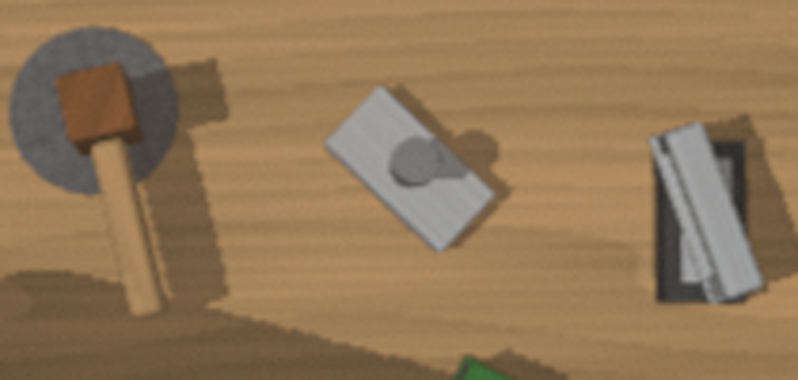

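```bash
cat > h.py <<'E'
import numpy as np
def ray(c,px,z):
    f=210/np.tan(np.radians(c["fovy"]/2))
    R,t=np.array(c["R"]),np.array(c["t"])
    C=-R.T@t
    px=np.atleast_2d(np.asarray(px,float))
    d=np.c_[(px[:,0]-c["cx"])/f,(px[:,1]-c["cy"])/f,np.ones(len(px))]@R
    return (C+d*((z-C[2])/d[:,2])[:,None])[:,:2]
def proj(c,X):
    f=210/np.tan(np.radians(c["fovy"]/2))
    q=np.atleast_2d(X)@np.array(c["R"]).T+np.array(c["t"])
    return np.c_[f*q[:,0]/q[:,2]+c["cx"],f*q[:,1]/q[:,2]+c["cy"]]
def wrap(a): return (a+np.pi)%(2*np.pi)-np.pi
E
python3 - <<'E'
import pickle;from h import *
c=pickle.load(open("c0.pkl","rb"))["top"]
k=lambda p:(np.array(p)+.5)/3.8-.5+[220,165]
n=lambda p:(np.array(p)+.5)/(800/560)-.5
def show(nm,p,z):
    w=ray(c,p,z); s=np.roll(w,-1,0)-w
    print(nm,w.mean(0).round(1),"sides",np.hypot(*s.T).round(0),"ang",np.degrees(np.arctan2(s[:,1],s[:,0])).round(1))
show("mat",k([[94,28],[178,110],[94,194],[10,110]]),4)
show("mallet top",k([[56,74],[122,62],[134,126],[70,142]]),84)
show("handle",k([[110,142],[146,310]]),61)
show("guide",k([[380,85],[324,145],[441,250],[495,192]]),24)
show("bed",k([[656,142],[745,140],[745,300],[656,302]]),34)
show("stapler",k([[665,132],[703,122],[764,286],[723,300]]),78)
show("notebook",n([[219,284],[269,292],[257,364],[207,357]]),8)
for nm,p,z in(("mug",[545,198],92),("case",[419,171],37),("lamp foot",[149,260],14),("lamphead",[20,230],330),("eraser",[276,216],18),("small mallet",[319,422],40),("bigmallet",[175,452],100)):print(nm,ray(c,n([p]),z).round(0))
E
```

```text
mat [597.4 100.5] sides [83. 83. 84. 83.] ang [-135.4  134.4   44.2  -46. ]
mallet top [591.6  92.6] sides [44. 43. 43. 46.] ang [ -80.5 -170.1  103.2   11.2]
handle [511.2  73.7] sides [115. 115.] ang [-168.5   11.5]
guide [ 550.9 -118. ] sides [ 57. 108.  55. 108.] ang [ 136.1 -133.2  -44.2   45.6]
bed [ 510.5 -313.1] sides [ 61. 109.  60. 109.] ang [-89.7 177.4  90.4  -2.3]
stapler [ 514.1 -310.1] sides [ 26. 114.  28. 115.] ang [ -76.2 -162.1  107.8   16.7]
notebook [512.1 306.9] sides [ 95. 135.  93. 137.] ang [-100.1  170.8   81.2   -8.6]
mug [[ 718. -250.]]
case [[788. -32.]]
lamp foot [[634. 472.]]
lamphead [[621. 524.]]
eraser [[712. 235.]]
small mallet [[333. 153.]]
bigmallet [[292. 387.]]
```

```bash
cat >> h.py <<'E'
from scipy.spatial.transform import Rotation as Ro
def go(*wps):
    "wps: world x,y,z(TCP mm),yaw deg; prints tool-frame deltas (m, rad)"
    from plant import manip
    o=manip.get_obs();P=o["tool_pos"];R=Ro.from_euler("xyz",o["tool_rot"])
    print("t",round(o["time"],2),"pos",P.round(1),"rot",o["tool_rot"].round(3),"gap",round(o["finger_gap"],3),"q",o["joint_pos"].round(2),"F",o["ft_force"].round(1))
    p=P
    for w in wps:
        d=R.inv().apply(np.array(w[:3])-P)/1000
        r=(R.inv()*Ro.from_euler("xyz",[np.pi,0,np.radians(w[3])])).as_rotvec()
        print(d.round(4),r.round(3),"rows",round(np.linalg.norm(np.array(w[:3])-p)/50,1),round(np.degrees(np.linalg.norm(r))/8.59,1));p=np.array(w[:3])
E
python3 -c "
from h import *
go((480,150,300,70),(514,-310,260,17.2))"
```

```text
t 0.1 pos [274.8 588.7 303.3] rot [-3.141 -0.     2.705] gap 1.0 q [ 1.09  0.48  1.6  -0.    1.07 -0.05] F [-0.1  0.2  0.8]
[-0.3715 -0.3107  0.0037] [-1.000e-03  1.000e-03  1.483e+00] rows 9.7 9.9
[-0.5969 -0.7131  0.0441] [-1.000e-03  1.000e-03  2.405e+00] rows 9.3 16.0
```

Call:
send_rows:
  translation:
    - [-0.3715,-0.3107,0.0]
    - [-0.3715,-0.3107,0.0]
    - [-0.3715,-0.3107,0.0]
    - [-0.3715,-0.3107,0.0]
    - [-0.3715,-0.3107,0.0]
    - [-0.3715,-0.3107,0.0]
    - [-0.3715,-0.3107,0.0]
    - [-0.3715,-0.3107,0.0]
    - [-0.3715,-0.3107,0.0]
    - [-0.3715,-0.3107,0.0]
  dr:
    - [0,0,1.483]
    - [0,0,1.483]
    - [0,0,1.483]
    - [0,0,1.483]
    - [0,0,1.483]
    - [0,0,1.483]
    - [0,0,1.483]
    - [0,0,1.483]
    - [0,0,1.483]
    - [0,0,1.483]
  jaw: [1,1,1,1,1,1,1,1,1,1]

```text
time: 1.1
tool_pos: [480.9, 147.5, 303.8]
tool_rot: [3.141, 0.0, 1.214]
ft_force: [0.4, 0.5, 0.4]
finger_gap: 1.002
grasp_force: 0.0
```

```bash
python3 -c "
from h import *
go((514,-310,230,17.2))"
```

```text
t 1.1 pos [480.9 147.5 303.8] rot [3.141 0.    1.214] gap 1.002 q [ 0.24  0.28  1.93 -0.    0.94  0.59] F [0.4 0.5 0.4]
[-0.4172  0.1907  0.074 ] [0.    0.    0.914] rows 9.3 6.1
```

Call:
send_rows:
  translation:
    - [-0.4172,0.1907,0.074]
    - [-0.4172,0.1907,0.074]
    - [-0.4172,0.1907,0.074]
    - [-0.4172,0.1907,0.074]
    - [-0.4172,0.1907,0.074]
    - [-0.4172,0.1907,0.074]
    - [-0.4172,0.1907,0.074]
    - [-0.4172,0.1907,0.074]
    - [-0.4172,0.1907,0.074]
    - [-0.4172,0.1907,0.074]
  dr:
    - [0,0,0.914]
    - [0,0,0.914]
    - [0,0,0.914]
    - [0,0,0.914]
    - [0,0,0.914]
    - [0,0,0.914]
    - [0,0,0.914]
    - [0,0,0.914]
    - [0,0,0.914]
    - [0,0,0.914]
  jaw: [1,1,1,1,1,1,1,1,1,1]

```text
time: 2.1
tool_pos: [516.4, -311.3, 228.8]
tool_rot: [3.141, 0.0, 0.305]
ft_force: [0.7, 1.1, -0.4]
finger_gap: 0.999
grasp_force: 0.0
```

```bash
python3 -c "
from h import *
from plant import cams
import cv2,pickle
go((514,-310,114,17.2))
c=cams.camera('wrist');pickle.dump(c,open('w1.pkl','wb'))
cv2.imwrite('pics/w1.png',cv2.resize(c['color'][:,:,::-1],(800,600),interpolation=cv2.INTER_CUBIC))"
```

```text
t 2.1 pos [ 516.4 -311.3  228.8] rot [3.141 0.    0.305] gap 0.999 q [-0.59  0.5   1.78 -0.    0.86  0.67] F [ 0.7  1.1 -0.4]
[-0.0019 -0.0021  0.1148] [0.001 0.    0.005] rows 2.3 0.0
```

View pics/w1.png

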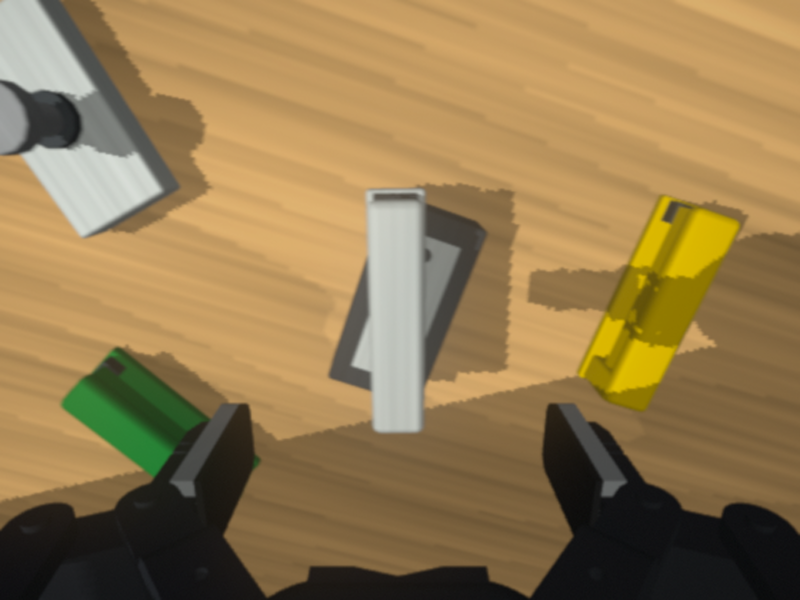

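Grey stapler at (396,312), aligned with the fingers, resting on the dark bed; green and yellow ones are elsewhere. Next I'll measure its centre.

```bash
python3 -c "
from h import *
import pickle
c=pickle.load(open('w1.pkl','rb'))
n=lambda p:(np.array(p)+.5)/(800/560)-.5
w=ray(c,n([[367,200],[424,200],[422,431],[373,431]]),78);print(w.round(1),w.mean(0))
e=ray(c,n([[373,431],[367,200],[422,431],[424,200]]),78);d=e[1::2]-e[::2];print(np.degrees(np.arctan2(d[:,1],d[:,0])))
b=ray(c,n([[330,376],[423,393],[486,232],[428,376]]),34);print(b)
go((514,-310,114,17.2))
"
```

```text
[[ 566.3 -283.1]
 [ 573.6 -306.4]
 [ 465.7 -341.4]
 [ 458.3 -318. ]] [ 515.97742281 -312.23282823]
[17.91777637 17.93734818]
[[ 458.56125858 -290.02977619]
 [ 464.27536029 -344.55932061]
 [ 563.6383114  -346.28578642]
 [ 475.51937422 -343.85213868]]
t 2.15 pos [ 516.5 -311.3  228.7] rot [3.141 0.    0.305] gap 1.0 q [-0.59  0.5   1.78 -0.    0.86  0.67] F [ 0.1 -2.2 -0.3]
[-0.0019 -0.002   0.1147] [0.    0.    0.005] rows 2.3 0.0
```

Call:
send_rows:
  translation:
    - [-0.001,0.0007,0.05]
    - [-0.001,0.0007,0.09]
    - [-0.001,0.0007,0.114]
    - [-0.001,0.0007,0.114]
    - [-0.001,0.0007,0.114]
    - [-0.001,0.0007,0.114]
    - [-0.001,0.0007,0.114]
    - [-0.001,0.0007,0.114]
    - [-0.001,0.0007,0.114]
    - [-0.001,0.0007,0.114]
  dr:
    - [0,0,-0.008]
    - [0,0,-0.008]
    - [0,0,-0.008]
    - [0,0,-0.008]
    - [0,0,-0.008]
    - [0,0,-0.008]
    - [0,0,-0.008]
    - [0,0,-0.008]
    - [0,0,-0.008]
    - [0,0,-0.008]
  jaw: [1,1,1,1,-1,-1,-1,-1,-1,-1]
  squeeze: 40

```text
time: 3.15
tool_pos: [516.5, -308.4, 117.1]
tool_rot: [3.14, -0.001, 0.316]
ft_force: [-0.7, -0.2, 10.4]
finger_gap: 0.299
grasp_force: 39.0
```

Call:
send_rows:
  translation:
    - [0,0,0]
    - [0,0,-0.04]
    - [0,0,-0.09]
    - [0,0,-0.14]
    - [0,0,-0.14]
  dr:
    - [0,0,0]
    - [0,0,0]
    - [0,0,0]
    - [0,0,0]
    - [0,0,0]
  jaw: [-1,-1,-1,-1,-1]

```text
time: 3.65
tool_pos: [518.3, -309.5, 262.8]
tool_rot: [3.134, -0.006, 0.316]
ft_force: [0.5, -0.8, -2.5]
finger_gap: 0.295
grasp_force: 40.4
```

```bash
python3 -c "
from h import *
from plant import cams
import cv2,pickle
go((512,307,250,-10),(512,307,88,-10))
c=cams.camera('wrist');pickle.dump(c,open('w2.pkl','wb'))
cv2.imwrite('pics/w2.png',cv2.resize(c['color'][:,:,::-1],(800,600),interpolation=cv2.INTER_CUBIC))"
```

```text
t 3.65 pos [ 518.3 -309.5  262.8] rot [ 3.134 -0.006  0.316] gap 0.295 q [-0.59  0.46  1.76  0.    0.92  0.67] F [ 0.5 -0.8 -2.5]
[ 0.1854 -0.5881  0.0093] [ 0.006 -0.008  0.49 ] rows 12.3 3.3
[ 0.1844 -0.5894  0.1712] [ 0.006 -0.008  0.49 ] rows 3.2 3.3
```

View pics/w2.png

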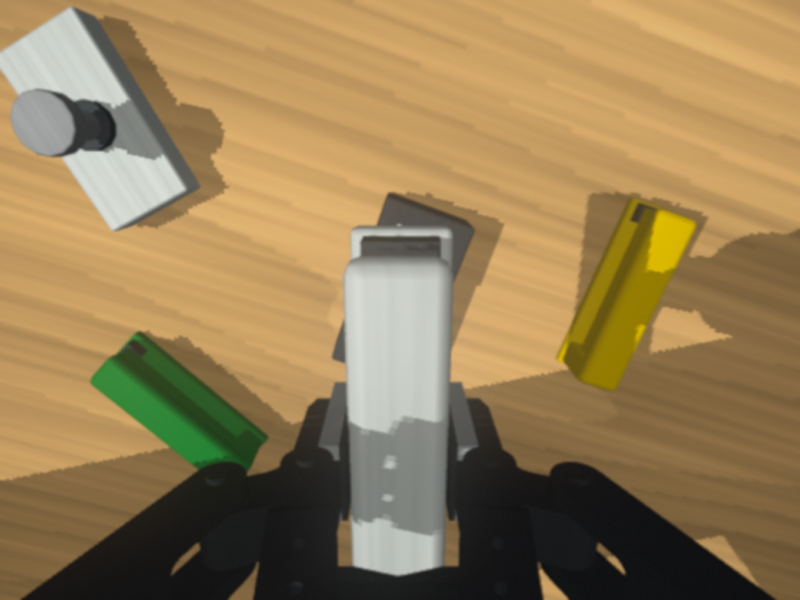

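The stapler is held firmly (346–450, 230–570) and clear of the bed. Carrying it to the notebook.

Call:
send_rows:
  translation:
    - [0.1854,-0.5881,0.01]
    - [0.1854,-0.5881,0.01]
    - [0.1854,-0.5881,0.01]
    - [0.1854,-0.5881,0.01]
    - [0.1854,-0.5881,0.01]
    - [0.1854,-0.5881,0.01]
    - [0.1854,-0.5881,0.01]
    - [0.1854,-0.5881,0.01]
    - [0.1854,-0.5881,0.01]
    - [0.1854,-0.5881,0.01]
  dr:
    - [0.006,-0.008,0.47]
    - [0.006,-0.008,0.47]
    - [0.006,-0.008,0.47]
    - [0.006,-0.008,0.47]
    - [0.006,-0.008,0.47]
    - [0.006,-0.008,0.47]
    - [0.006,-0.008,0.47]
    - [0.006,-0.008,0.47]
    - [0.006,-0.008,0.47]
    - [0.006,-0.008,0.47]
  jaw: [-1,-1,-1,-1,-1,-1,-1,-1,-1,-1]

```text
time: 4.7
tool_pos: [509.8, 183.3, 246.7]
tool_rot: [-3.138, 0.011, -0.154]
ft_force: [1.4, -0.5, -1.8]
finger_gap: 0.302
grasp_force: 40.5
```

```bash
python3 -c "
from h import *
import pickle
go((512,307,150,-9),(512,307,92,-9))
c=pickle.load(open('w2.pkl','rb'))
n=lambda p:(np.array(p)+.5)/(800/560)-.5
w=ray(c,n([[391,194],[474,222],[333,358]]),34);print(w.round(1))
"
```

```text
t 4.7 pos [509.8 183.3 246.7] rot [-3.138  0.011 -0.154] gap 0.302 q [0.29 0.4  1.9  0.01 0.85 2.  ] F [ 1.4 -0.5 -1.8]
[-0.0158 -0.1223  0.0973] [-0.003  0.011  0.003] rows 3.1 0.1
[-0.0152 -0.1221  0.1553] [-0.003  0.011  0.003] rows 1.2 0.1
[[ 567.5 -292.5]
 [ 567.3 -343.9]
 [ 457.9 -288.8]]
```

Call:
send_rows:
  translation:
    - [-0.0158,-0.1223,0.02]
    - [-0.0158,-0.1223,0.05]
    - [-0.0158,-0.1223,0.09]
    - [-0.0158,-0.1223,0.097]
    - [-0.0158,-0.1223,0.097]
    - [-0.0155,-0.1222,0.125]
    - [-0.0152,-0.1221,0.145]
    - [-0.0152,-0.1221,0.153]
    - [-0.0152,-0.1221,0.153]
    - [-0.0152,-0.1221,0.153]
  dr:
    - [-0.003,0.011,0]
    - [-0.003,0.011,0]
    - [-0.003,0.011,0]
    - [-0.003,0.011,0]
    - [-0.003,0.011,0]
    - [-0.003,0.011,0]
    - [-0.003,0.011,0]
    - [-0.003,0.011,0]
    - [-0.003,0.011,0]
    - [-0.003,0.011,0]
  jaw: [-1,-1,-1,-1,-1,-1,-1,-1,-1,-1]

```text
time: 5.7
tool_pos: [513.9, 305.0, 96.6]
tool_rot: [-3.14, -0.003, -0.155]
ft_force: [1.1, 0.1, -2.3]
finger_gap: 0.3
grasp_force: 40.6
```

Call:
send_rows:
  translation:
    - [0,0,0.002]
    - [0,0,0.004]
    - [0,0,0.005]
    - [0,0,0.006]
    - [0,0,0.006]
    - [0,0,0.006]
  dr:
    - [0,0,0]
    - [0,0,0]
    - [0,0,0]
    - [0,0,0]
    - [0,0,0]
    - [0,0,0]
  jaw: [-1,-1,-1,-1,-1,-1]

```text
time: 6.3
tool_pos: [513.7, 305.2, 91.0]
tool_rot: [-3.14, -0.003, -0.154]
ft_force: [-5.1, -4.6, 22.1]
finger_gap: 0.298
grasp_force: 43.3
```

Call:
send_rows:
  translation:
    - [0,0,-0.0015]
    - [0,0,-0.0015]
    - [0,0,-0.0015]
    - [0,0,-0.0015]
    - [0,0,-0.0015]
    - [0,0,-0.04]
    - [0,0,-0.09]
    - [0,0,-0.14]
    - [0,0,-0.16]
    - [0,0,-0.16]
  dr:
    - [0,0,0]
    - [0,0,0]
    - [0,0,0]
    - [0,0,0]
    - [0,0,0]
    - [0,0,0]
    - [0,0,0]
    - [0,0,0]
    - [0,0,0]
    - [0,0,0]
  jaw: [-1,1,1,1,1,1,1,1,1,1]

```text
time: 7.3
tool_pos: [514.4, 305.9, 253.2]
tool_rot: [-3.137, -0.007, -0.154]
ft_force: [0.3, -0.6, -0.9]
finger_gap: 1.003
grasp_force: 0.0
```

```bash
python3 -c "
from h import *
from plant import cams
import cv2,pickle
go((510,-110,250,-44),(510,-110,250,46))
c=cams.camera('top');pickle.dump(c,open('t2.pkl','wb'))
im=c['color'][:,:,::-1]
a=cv2.resize(im[180:270,130:220],(396,396),interpolation=cv2.INTER_CUBIC)
b=cv2.resize(im[180:270,370:460],(396,396),interpolation=cv2.INTER_CUBIC)
cv2.imwrite('pics/t2.png',cv2.hconcat([a,b]))"
```

```text
t 7.3 pos [514.4 305.9 253.2] rot [-3.137 -0.007 -0.154] gap 1.003 q [ 0.49  0.46  1.78 -0.    0.9   2.21] F [ 0.3 -0.6 -0.9]
[0.0595 0.4116 0.0018] [-0.006 -0.005  0.614] rows 8.3 4.1
[0.0595 0.4116 0.0018] [-0.001 -0.008 -0.957] rows 0.0 6.4
```

View pics/t2.png

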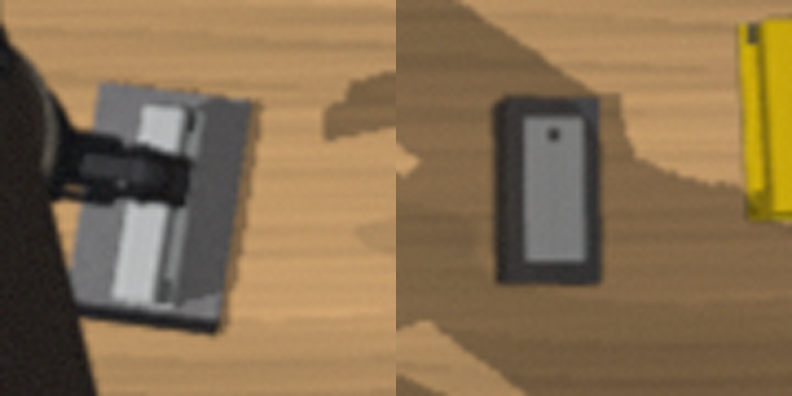

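The stapler stands on the notebook (left panel, about 155,205). The bed's top is now clear (right panel 498–602, 96–284). I'll hover over the bed for a close measurement.

```bash
python3 -c "
from h import *
go((500,0,260,-1),(505,-310,240,-1))"
```

```text
t 7.35 pos [513.7 305.4 251.1] rot [-3.139 -0.004 -0.154] gap 1.0 q [ 0.49  0.46  1.78 -0.    0.9   2.21] F [ 0.2  0.7 -0.3]
[ 0.0335  0.3039 -0.0096] [-0.002 -0.004 -0.137] rows 6.1 0.9
[0.0859 0.6095 0.0098] [-0.002 -0.004 -0.137] rows 6.2 0.9
```

Call:
send_rows:
  translation:
    - [0.0335,0.3039,-0.01]
    - [0.0335,0.3039,-0.01]
    - [0.0335,0.3039,-0.01]
    - [0.0335,0.3039,-0.01]
    - [0.0335,0.3039,-0.01]
    - [0.0335,0.3039,-0.01]
    - [0.0335,0.3039,-0.01]
    - [0.0859,0.6095,0.01]
    - [0.0859,0.6095,0.01]
    - [0.0859,0.6095,0.01]
  dr:
    - [-0.002,-0.004,-0.137]
    - [-0.002,-0.004,-0.137]
    - [-0.002,-0.004,-0.137]
    - [-0.002,-0.004,-0.137]
    - [-0.002,-0.004,-0.137]
    - [-0.002,-0.004,-0.137]
    - [-0.002,-0.004,-0.137]
    - [-0.002,-0.004,-0.137]
    - [-0.002,-0.004,-0.137]
    - [-0.002,-0.004,-0.137]
  jaw: [1,1,1,1,1,1,1,1,1,1]

```text
time: 8.35
tool_pos: [501.2, -151.2, 248.2]
tool_rot: [3.141, 0.004, -0.016]
ft_force: [1.1, 0.0, 0.9]
finger_gap: 1.002
grasp_force: 0.0
```

```bash
python3 -c "
from h import *
go((505,-310,240,-1))"
```

```text
t 8.35 pos [ 501.2 -151.2  248.2] rot [ 3.141  0.004 -0.016] gap 1.002 q [-0.35  0.38  1.94 -0.    0.83  1.24] F [1.1 0.  0.9]
[0.0064 0.1587 0.0082] [0.    0.004 0.001] rows 3.2 0.0
```

Call:
send_rows:
  translation:
    - [0.014,0.0635,-0.015]
    - [0.014,0.0635,-0.015]
    - [0.014,0.0635,-0.015]
    - [0.014,0.0635,-0.015]
  dr:
    - [0,0,0]
    - [0,0,0]
    - [0,0,0]
    - [0,0,0]
  jaw: [1,1,1,1]

```text
time: 8.75
tool_pos: [514.2, -212.9, 263.5]
tool_rot: [-3.141, 0.004, -0.018]
ft_force: [0.0, 0.1, -0.1]
finger_gap: 1.0
grasp_force: 0.0
```

```bash
python3 -c "
from h import *
from plant import cams
import cv2,pickle
go((551,-118,240,46))
c=cams.camera('wrist');pickle.dump(c,open('w3.pkl','wb'))
cv2.imwrite('pics/w3.png',cv2.resize(c['color'][:,:,::-1],(800,600),interpolation=cv2.INTER_CUBIC))"
```

```text
t 8.75 pos [ 514.2 -212.9  263.5] rot [-3.141  0.004 -0.018] gap 1.0 q [-0.45  0.4   1.85 -0.    0.89  1.14] F [ 0.   0.1 -0.1]
[ 0.0352 -0.0955  0.0234] [-0.002  0.004 -0.821] rows 2.1 5.5
```

View pics/w3.png

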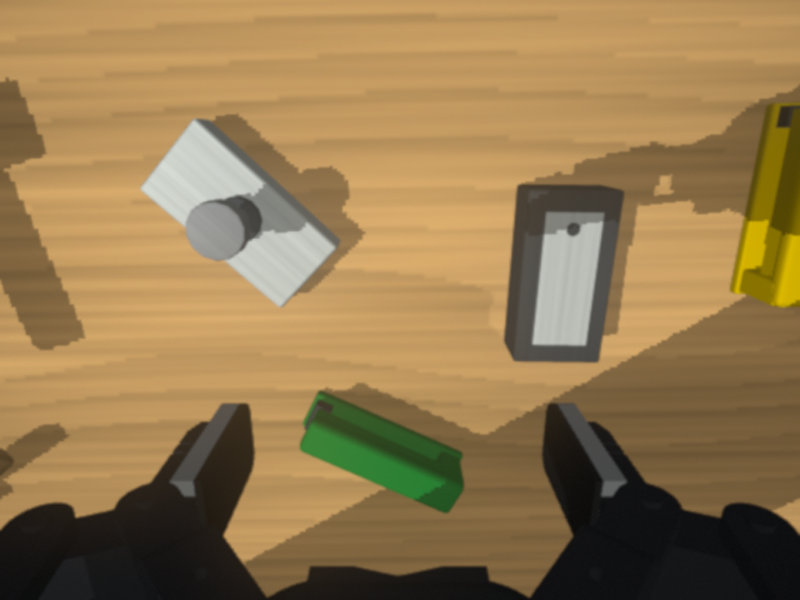

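Guide top at corners about (194,121), (142,187), (280,305), (332,247); bed top at about (527,190), (622,191), (598,361), (514,360), with its tag inside.

```bash
cat >> h.py <<'E'
def rect(nm,c,p,z):
    w=ray(c,p,z); s=np.roll(w,-1,0)-w
    print(nm,w.mean(0).round(1),"sides",np.hypot(*s.T).round(1),"ang",np.degrees(np.arctan2(s[:,1],s[:,0])).round(1))
n=lambda p:(np.array(p)+.5)/(800/560)-.5
E
python3 -c "
from h import *
import pickle
c=pickle.load(open('w3.pkl','rb'));t=pickle.load(open('t2.pkl','rb'))
rect('guide',c,n([[194,121],[142,187],[280,305],[332,247]]),24)
print('punch head',ray(c,n([[216,230]]),68))
rect('bed',c,n([[527,190],[622,191],[598,361],[514,360]]),34)
rect('tag',c,n([[545,211],[606,213],[587,346],[532,345]]),34)
m=lambda p:(np.array(p)-[396,0]+.5)/4.4-.5+[370,180]
rect('tag top',t,m([[525,116],[585,116],[586,262],[524,260]]),34)
rect('bed top',t,m([[504,98],[600,98],[601,284],[504,284]]),34)
"
```

```text
guide [ 550.5 -118.3] sides [ 51.4 106.6  51.5 105.4] ang [ 135.  -135.   -43.8   45.1]
punch head [[ 550.94035001 -119.25017503]]
bed [ 510.7 -315.9] sides [ 54.9 107.5  54.2 107.3] ang [-91.6 178.8  88.3  -0.8]
tag [ 509.8 -317.5] sides [35.8 84.4 35.2 84.8] ang [-92.8 178.3  87.9  -1.3]
tag top [ 511.2 -317.7] sides [35.2 85.8 36.1 84.7] ang [-90.9 177.8  87.2  -2.8]
bed top [ 509.8 -316. ] sides [ 56.4 109.3  56.4 109.4] ang [-91.  177.7  89.1  -2.3]
```

```bash
python3 -c "
from h import *
go((550.7,-118.5,160,45.3),(550.7,-118.5,72,45.3))"
```

```text
t 8.8 pos [ 514.2 -212.3  263.6] rot [-3.141  0.004 -0.017] gap 1.001 q [-0.45  0.4   1.85 -0.    0.89  1.14] F [ 0.9  0.5 -0.4]
[ 0.0354 -0.0944  0.1035] [-0.002  0.004 -0.807] rows 2.9 5.4
[ 0.0357 -0.0944  0.1915] [-0.002  0.004 -0.807] rows 1.8 5.4
```

Call:
send_rows:
  translation:
    - [0.0354,-0.0944,0.03]
    - [0.0354,-0.0944,0.06]
    - [0.0354,-0.0944,0.1]
    - [0.0354,-0.0944,0.1]
    - [0.0354,-0.0944,0.1]
    - [0.0354,-0.0944,0.1]
    - [0.0354,-0.0944,0.1]
    - [0.0354,-0.0944,0.1]
  dr:
    - [-0.002,0.004,-0.807]
    - [-0.002,0.004,-0.807]
    - [-0.002,0.004,-0.807]
    - [-0.002,0.004,-0.807]
    - [-0.002,0.004,-0.807]
    - [-0.002,0.004,-0.807]
    - [-0.002,0.004,-0.807]
    - [-0.002,0.004,-0.807]
  jaw: [1,1,1,1,1,1,1,1]

```text
time: 9.6
tool_pos: [551.3, -118.9, 164.4]
tool_rot: [3.14, -0.0, 0.789]
ft_force: [0.2, -0.6, -0.1]
finger_gap: 0.996
grasp_force: 0.0
```

```bash
python3 -c "
from h import *
go((550.7,-118.5,72,45.3))"
```

```text
t 9.6 pos [ 551.3 -118.9  164.4] rot [ 3.14  -0.     0.789] gap 0.996 q [-0.27  0.54  1.92 -0.    0.68  0.52] F [ 0.2 -0.6 -0.1]
[-0.0002 -0.0009  0.0924] [ 0.002 -0.    -0.002] rows 1.8 0.0
```

Call:
send_rows:
  translation:
    - [0,-0.0005,0.04]
    - [0,-0.0005,0.07]
    - [0,-0.0005,0.085]
    - [0,-0.0005,0.092]
    - [0,-0.0005,0.092]
    - [0,-0.0005,0.092]
    - [0,-0.0005,0.092]
    - [0,-0.0005,0.092]
    - [0,-0.0005,0.092]
    - [0,-0.0005,0.092]
  dr:
    - [0,0,0]
    - [0,0,0]
    - [0,0,0]
    - [0,0,0]
    - [0,0,0]
    - [0,0,0]
    - [0,0,0]
    - [0,0,0]
    - [0,0,0]
    - [0,0,0]
  jaw: [1,1,1,1,1,-1,-1,-1,-1,-1]
  squeeze: 50

```text
time: 10.6
tool_pos: [551.4, -119.7, 73.8]
tool_rot: [3.139, -0.001, 0.79]
ft_force: [-4.1, 2.8, 8.2]
finger_gap: 0.644
grasp_force: 52.4
```

Call:
send_rows:
  translation:
    - [0,0,0]
    - [0,0,-0.02]
    - [0,0,-0.06]
    - [0,0,-0.1]
    - [0,0,-0.1]
    - [0,0,-0.1]
  dr:
    - [0,0,0]
    - [0,0,0]
    - [0,0,0]
    - [0,0,0]
    - [0,0,0]
    - [0,0,0]
  jaw: [-1,-1,-1,-1,-1,-1]

```text
time: 11.2
tool_pos: [551.6, -119.8, 173.7]
tool_rot: [3.137, -0.002, 0.79]
ft_force: [0.1, -0.5, -6.6]
finger_gap: 0.637
grasp_force: 58.1
```

```bash
python3 -c "
from h import *
go((510.5,-316.7,180,-1.6),(510.5,-316.7,116,-1.6))"
```

```text
t 11.2 pos [ 551.6 -119.8  173.7] rot [ 3.137e+00 -2.000e-03  7.900e-01] gap 0.637 q [-0.27  0.53  1.91 -0.    0.7   0.51] F [ 0.1 -0.5 -6.6]
[-0.1687  0.1095 -0.0061] [ 0.004 -0.004  0.818] rows 4.0 5.5
[-0.1689  0.1092  0.0579] [ 0.004 -0.004  0.818] rows 1.3 5.5
```

Call:
send_rows:
  translation:
    - [-0.1687,0.1095,-0.006]
    - [-0.1687,0.1095,-0.006]
    - [-0.1687,0.1095,-0.006]
    - [-0.1687,0.1095,-0.006]
    - [-0.1687,0.1095,-0.006]
    - [-0.1687,0.1095,-0.006]
    - [-0.1687,0.1095,-0.006]
    - [-0.1687,0.1095,-0.006]
    - [-0.1688,0.1094,0.03]
    - [-0.1688,0.1094,0.03]
  dr:
    - [0.004,-0.004,0.818]
    - [0.004,-0.004,0.818]
    - [0.004,-0.004,0.818]
    - [0.004,-0.004,0.818]
    - [0.004,-0.004,0.818]
    - [0.004,-0.004,0.818]
    - [0.004,-0.004,0.818]
    - [0.004,-0.004,0.818]
    - [0.004,-0.004,0.818]
    - [0.004,-0.004,0.818]
  jaw: [-1,-1,-1,-1,-1,-1,-1,-1,-1,-1]

```text
time: 12.2
tool_pos: [508.5, -314.9, 139.2]
tool_rot: [-3.138, 0.008, -0.025]
ft_force: [-0.4, 0.8, -6.1]
finger_gap: 0.644
grasp_force: 58.0
```

```bash
python3 -c "
from h import *
go((510.5,-316.7,112,-1.6),(510.5,-316.7,107,-1.6))"
```

```text
t 12.2 pos [ 508.5 -314.9  139.2] rot [-3.138  0.008 -0.025] gap 0.644 q [-0.6   0.62  1.84 -0.    0.69  0.99] F [-0.4  0.8 -6.1]
[0.0023 0.0018 0.0271] [-0.004  0.008  0.003] rows 0.5 0.1
[0.0023 0.0018 0.0321] [-0.004  0.008  0.003] rows 0.1 0.1
```

Call:
send_rows:
  translation:
    - [0.002,0.0015,0.012]
    - [0.002,0.0015,0.022]
    - [0.002,0.0015,0.025]
    - [0.002,0.0015,0.025]
    - [0.002,0.0015,0.025]
  dr:
    - [0,0.003,0.003]
    - [0,0.003,0.003]
    - [0,0.003,0.003]
    - [0,0.003,0.003]
    - [0,0.003,0.003]
  jaw: [-1,-1,-1,-1,-1]

```text
time: 12.7
tool_pos: [512.3, -318.3, 118.1]
tool_rot: [-3.141, -0.001, -0.031]
ft_force: [-0.4, -0.5, -5.8]
finger_gap: 0.64
grasp_force: 58.0
```

```bash
python3 -c "
from h import *
go((510.5,-316.7,107,-1.6))"
```

```text
t 12.7 pos [ 512.3 -318.3  118.1] rot [-3.141e+00 -1.000e-03 -3.100e-02] gap 0.64 q [-0.61  0.65  1.85  0.    0.64  0.99] F [-0.4 -0.5 -5.8]
[-0.0018 -0.0015  0.0111] [-0.    -0.001 -0.003] rows 0.2 0.0
```

Call:
send_rows:
  translation:
    - [-0.0018,-0.0015,0.004]
    - [-0.0018,-0.0015,0.007]
    - [-0.0018,-0.0015,0.008]
    - [-0.0018,-0.0015,0.009]
    - [-0.0018,-0.0015,0.01]
    - [-0.0018,-0.0015,0.01]
    - [-0.0018,-0.0015,0.01]
  dr:
    - [0,0,0]
    - [0,0,0]
    - [0,0,0]
    - [0,0,0]
    - [0,0,0]
    - [0,0,0]
    - [0,0,0]
  jaw: [-1,-1,-1,-1,-1,-1,-1]

```text
time: 13.4
tool_pos: [510.3, -316.6, 107.9]
tool_rot: [-3.141, -0.0, -0.031]
ft_force: [-1.6, 1.8, 2.7]
finger_gap: 0.645
grasp_force: 59.1
```

Call:
send_rows:
  translation:
    - [0,0,0]
    - [0,0,0]
    - [0,0,0]
    - [0,0,0]
    - [0,0,-0.04]
    - [0,0,-0.09]
    - [0,0,-0.14]
    - [0,0,-0.14]
    - [0,0,-0.14]
  dr:
    - [0,0,0]
    - [0,0,0]
    - [0,0,0]
    - [0,0,0]
    - [0,0,0]
    - [0,0,0]
    - [0,0,0]
    - [0,0,0]
    - [0,0,0]
  jaw: [1,1,1,1,1,1,1,1,1]

```text
time: 14.3
tool_pos: [510.8, -317.0, 249.2]
tool_rot: [3.141, -0.003, -0.031]
ft_force: [0.1, 0.0, 0.0]
finger_gap: 0.999
grasp_force: 0.0
```

```bash
python3 -c "
from h import *
from plant import cams
import cv2,pickle
c=cams.camera('wrist');pickle.dump(c,open('w4.pkl','wb'))
go((510,-150,250,-1))
cv2.imwrite('pics/w4.png',cv2.resize(c['color'][:,:,::-1][60:320,160:440],(784,728)[:2] if 0 else (646,600),interpolation=cv2.INTER_CUBIC))"
```

```text
t 14.35 pos [ 510.1 -316.6  247.8] rot [-3.141e+00 -1.000e-03 -3.100e-02] gap 0.999 q [-0.61  0.47  1.77  0.    0.9   1.  ] F [-0.  -0.9 -0.2]
[-0.0053 -0.1665 -0.0021] [-0.    -0.001 -0.014] rows 3.3 0.1
```

View pics/w4.png

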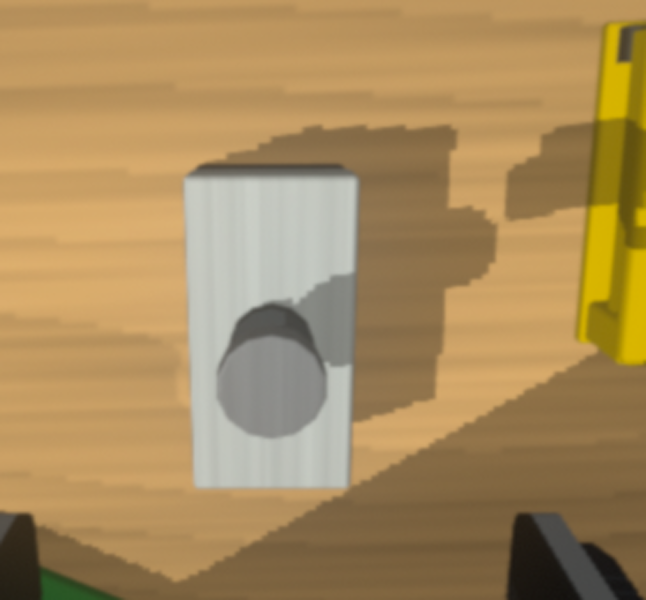

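The guide sits flat on the bed, square (corners 185,176 to 350,488), with only a sliver of the bed's far wall showing. Measuring the offset, then on to the mallet.

```bash
python3 -c "
from h import *
import pickle
c=pickle.load(open('w4.pkl','rb'))
m=lambda p:(np.array(p)+.5)/(600/260)-.5+[160,60]
rect('guide',c,m([[185,176],[358,176],[350,488],[194,488]]),58)
print(ray(c,m([[272,387]]),102))
for X in ([567,-292,0],[567,-342,0],[565.5,-290.5,34],[564,-346.3,34]): print(((proj(c,np.array(X))+.5-[160,60])*(600/260)-.5).round(0))
go((500,0,250,-40),(513,76,240,-78.5))
"
```

```text
guide [ 511.6 -317.7] sides [ 54.1 108.5  55.3 108.4] ang [-91.8 178.6  88.2  -2. ]
[[ 511.80560492 -317.83095302]]
[[200. 159.]]
[[331. 155.]]
[[187. 172.]]
[[351. 172.]]
t 14.35 pos [ 510.1 -316.6  247.8] rot [-3.141e+00 -1.000e-03 -3.100e-02] gap 0.999 q [-0.61  0.47  1.77  0.    0.9   1.  ] F [-0.  -0.9 -0.2]
[-0.02   -0.3161 -0.0021] [-0.001 -0.     0.667] rows 6.3 4.4
[-0.0094 -0.3925  0.008 ] [-1.000e-03 -0.000e+00  1.339e+00] rows 1.6 8.9
```

```bash
python3 -c "
from h import *
go((500,-120,250,5),(531,81,240,11.2))
"
```

```text
t 14.35 pos [ 510.1 -316.6  247.8] rot [-3.141e+00 -1.000e-03 -3.100e-02] gap 0.999 q [-0.61  0.47  1.77  0.    0.9   1.  ] F [-0.  -0.9 -0.2]
[-0.0163 -0.1962 -0.0021] [-0.    -0.001 -0.118] rows 3.9 0.8
[ 0.0084 -0.3981  0.008 ] [-0.    -0.001 -0.227] rows 4.1 1.5
```

Call:
send_rows:
  translation:
    - [0.0084,-0.3981,0.008]
    - [0.0084,-0.3981,0.008]
    - [0.0084,-0.3981,0.008]
    - [0.0084,-0.3981,0.008]
    - [0.0084,-0.3981,0.008]
    - [0.0084,-0.3981,0.008]
    - [0.0084,-0.3981,0.008]
    - [0.0084,-0.3981,0.008]
    - [0.0084,-0.3981,0.008]
    - [0.0084,-0.3981,0.008]
  dr:
    - [0,0,-0.227]
    - [0,0,-0.227]
    - [0,0,-0.227]
    - [0,0,-0.227]
    - [0,0,-0.227]
    - [0,0,-0.227]
    - [0,0,-0.227]
    - [0,0,-0.227]
    - [0,0,-0.227]
    - [0,0,-0.227]
  jaw: [1,1,1,1,1,1,1,1,1,1]

```text
time: 15.35
tool_pos: [530.3, 82.0, 238.5]
tool_rot: [-3.141, 0.002, 0.199]
ft_force: [0.2, -0.8, 0.1]
finger_gap: 1.005
grasp_force: 0.0
```

```bash
python3 -c "
from h import *
from plant import cams
import cv2,pickle
c=cams.camera('wrist');pickle.dump(c,open('w5.pkl','wb'))
go((531,81,101,11.2))
cv2.imwrite('pics/w5.png',cv2.resize(c['color'][:,:,::-1],(800,600),interpolation=cv2.INTER_CUBIC))"
```

```text
t 15.4 pos [530.4  81.  238.8] rot [-3.141e+00  2.000e-03  1.970e-01] gap 1.006 q [0.09 0.4  1.92 0.   0.82 1.47] F [-0.4  1.  -0.7]
[0.0008 0.0002 0.1378] [-0.001  0.002  0.001] rows 2.8 0.0
```

View pics/w5.png

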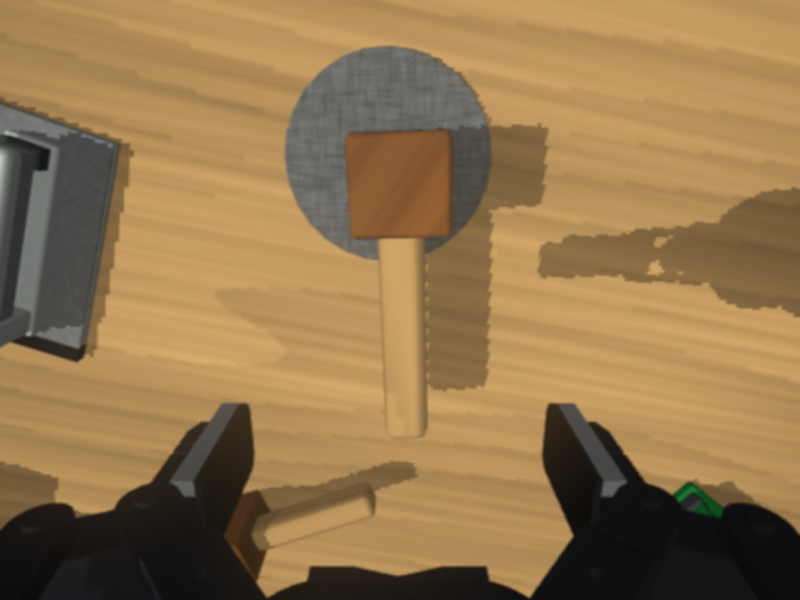

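The middle mallet stands on the mat: head top (346–450, 131–237), handle running down to (406,436), between the fingers; the small mallet at (300,525) is a decoy.

```bash
python3 -c "
from h import *
import pickle
c=pickle.load(open('w5.pkl','rb'))
rect('head',c,n([[346,132],[450,130],[449,236],[352,238]]),84)
rect('handle',c,n([[402,240],[406,434]]),61)
rect('mat',c,n([[388,46],[491,153],[388,260],[286,153]]),4)
"
```

```text
head [590.9  92.5] sides [43.4 44.6 43.2 44.7] ang [ -77.6 -167.3  102.6   13. ]
handle [510.   73.5] sides [109.9 109.9] ang [-167.3   12.7]
mat [598.8 100.5] sides [80.7 86.5 85.6 80.8] ang [-121.8  148.    54.2  -35.4]
```

Call:
send_rows:
  translation:
    - [0,0.0016,0.05]
    - [0,0.0016,0.1]
    - [0,0.0016,0.13]
    - [0,0.0016,0.137]
    - [0,0.0016,0.137]
    - [0,0.0016,0.137]
    - [0,0.0016,0.137]
    - [0,0.0016,0.137]
    - [0,0.0016,0.137]
    - [0,0.0016,0.137]
  dr:
    - [0,0,-0.018]
    - [0,0,-0.018]
    - [0,0,-0.018]
    - [0,0,-0.018]
    - [0,0,-0.018]
    - [0,0,-0.018]
    - [0,0,-0.018]
    - [0,0,-0.018]
    - [0,0,-0.018]
    - [0,0,-0.018]
  jaw: [1,1,1,1,1,-1,-1,-1,-1,-1]
  squeeze: 110

```text
time: 16.4
tool_pos: [531.7, 79.6, 103.8]
tool_rot: [-3.141, -0.001, 0.214]
ft_force: [-2.8, -0.1, 14.3]
finger_gap: 0.259
grasp_force: 106.7
```

Call:
send_rows:
  translation:
    - [0,0,0]
    - [0,0,0]
    - [0,0,0]
  dr:
    - [0,0,0]
    - [0,0,0]
    - [0,0,0]
  jaw: [-1,-1,-1]

```text
time: 16.7
tool_pos: [531.8, 79.7, 103.9]
tool_rot: [-3.141, -0.002, 0.214]
ft_force: [-2.9, -0.0, 12.6]
finger_gap: 0.26
grasp_force: 106.8
```

Call:
send_rows:
  translation:
    - [0,0,-0.02]
    - [0,0,-0.06]
    - [0,0,-0.11]
    - [0,0,-0.16]
    - [0,0,-0.16]
    - [0,0,-0.16]
  dr:
    - [0,0,0]
    - [0,0,0]
    - [0,0,0]
    - [0,0,0]
    - [0,0,0]
    - [0,0,0]
  jaw: [-1,-1,-1,-1,-1,-1]

```text
time: 17.3
tool_pos: [531.5, 79.5, 263.8]
tool_rot: [-3.141, -0.002, 0.214]
ft_force: [-0.6, -0.4, -4.7]
finger_gap: 0.262
grasp_force: 108.6
```

```bash
python3 -c "
from h import *
a=np.radians(-31);x,y=511.2-62*np.cos(a),-317.2-62*np.sin(a)
print(x,y)
go((490,-100,255,-10),(x,y,245,-31))
"
```

```text
458.055627356469 -285.26763935557665
t 17.3 pos [531.5  79.5 263.8] rot [-3.141e+00 -2.000e-03  2.140e-01] gap 0.262 q [0.09 0.37 1.9  0.   0.87 1.45] F [-0.6 -0.4 -4.7]
[-0.0787  0.1666  0.0085] [-0.001 -0.002  0.388] rows 3.7 2.6
[-0.1493  0.3408  0.0183] [-0.001 -0.002  0.755] rows 3.8 5.0
```

Call:
send_rows:
  translation:
    - [-0.0787,0.1666,0.0085]
    - [-0.0787,0.1666,0.0085]
    - [-0.0787,0.1666,0.0085]
    - [-0.0787,0.1666,0.0085]
    - [-0.1493,0.3408,0.0183]
    - [-0.1493,0.3408,0.0183]
    - [-0.1493,0.3408,0.0183]
    - [-0.1493,0.3408,0.0183]
    - [-0.1493,0.3408,0.0183]
    - [-0.1493,0.3408,0.0183]
  dr:
    - [0,0,0.388]
    - [0,0,0.388]
    - [0,0,0.388]
    - [0,0,0.388]
    - [0,0,0.755]
    - [0,0,0.755]
    - [0,0,0.755]
    - [0,0,0.755]
    - [0,0,0.755]
    - [0,0,0.755]
  jaw: [-1,-1,-1,-1,-1,-1,-1,-1,-1,-1]

```text
time: 18.3
tool_pos: [456.5, -285.5, 242.2]
tool_rot: [-3.141, 0.004, -0.543]
ft_force: [-0.0, 0.8, -4.3]
finger_gap: 0.26
grasp_force: 109.3
```

Call:
send_rows:
  translation:
    - [0,0,0]
    - [0,0,0]
  dr:
    - [0,0,0]
    - [0,0,0]
  jaw: [-1,-1]

```text
time: 18.5
tool_pos: [457.7, -284.1, 243.7]
tool_rot: [-3.141, 0.002, -0.54]
ft_force: [-0.2, 0.2, -3.3]
finger_gap: 0.263
grasp_force: 109.3
```

```bash
python3 -c "
from h import *
from plant import cams
import cv2,pickle
go((458,-285,214,-31))
c=cams.camera('scene');pickle.dump(c,open('s6.pkl','wb'))
d=cams.camera('wrist')
cv2.imwrite('pics/s6.png',cv2.hconcat([cv2.resize(c['color'][140:230,140:230,::-1],(396,396),interpolation=cv2.INTER_CUBIC),cv2.resize(d['color'][:,140:,::-1],(396,396),interpolation=cv2.INTER_AREA)]))"
```

```text
t 18.5 pos [ 457.7 -284.1  243.7] rot [-3.141e+00  2.000e-03 -5.400e-01] gap 0.263 q [-0.61  0.4   1.91  0.    0.83  1.5 ] F [-0.2  0.2 -3.3]
[0.0007 0.0007 0.0297] [-0.001  0.002  0.001] rows 0.6 0.0
```

View pics/s6.png

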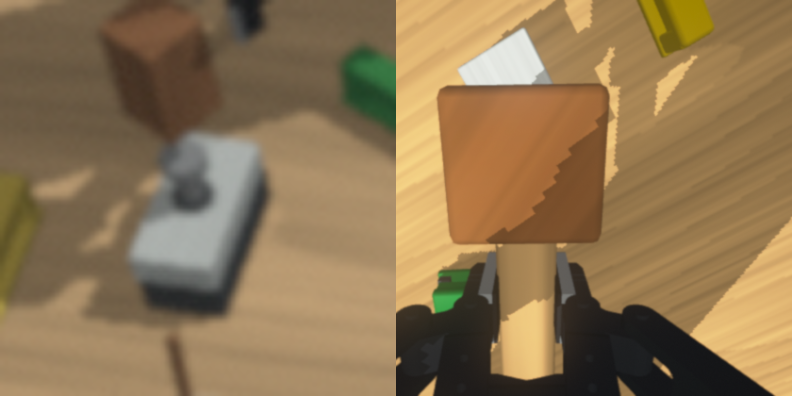

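Left: the head hangs level above the punch (scene, 185,165). Right: wrist view, the head covers the punch. Now the blow.

Call:
send_rows:
  translation:
    - [0.0,0.0015,0.02]
    - [0.0,0.0015,0.04]
    - [0.0,0.0015,0.055]
    - [0.0,0.0015,0.062]
    - [0.0,0.0015,0.064]
    - [0.0,0.0015,0.065]
  dr:
    - [0,0,0]
    - [0,0,0]
    - [0,0,0]
    - [0,0,0]
    - [0,0,0]
    - [0,0,0]
  jaw: [-1,-1,-1,-1,-1,-1]

```text
time: 19.2
tool_pos: [457.0, -285.9, 180.9]
tool_rot: [-3.141, 0.0, -0.54]
ft_force: [-14.0, 9.9, 40.3]
finger_gap: 0.263
grasp_force: 115.2
```

Call:
send_rows:
  translation:
    - [0,0,-0.01]
    - [0,0,-0.03]
    - [0,0,-0.07]
    - [0,0,-0.09]
    - [0,0,-0.09]
    - [0,0,-0.09]
  dr:
    - [0,0,0]
    - [0,0,0]
    - [0,0,0]
    - [0,0,0]
    - [0,0,0]
    - [0,0,0]
  jaw: [-1,-1,-1,-1,-1,-1]

```text
time: 19.8
tool_pos: [457.0, -286.2, 269.3]
tool_rot: [-3.141, -0.0, -0.541]
ft_force: [-0.8, -0.1, -3.5]
finger_gap: 0.263
grasp_force: 109.4
```

```bash
python3 -c "
from h import *
a=np.radians(12.3);x,y=598-61*np.cos(a),100-61*np.sin(a)
print(x,y)
go((490,-100,265,-10),(x,y,250,12.3),(x,y,112,12.3))
"
```

```text
538.4002199594489 87.00514643722643
t 19.8 pos [ 457.  -286.2  269.3] rot [-3.141 -0.    -0.541] gap 0.263 q [-0.62  0.37  1.89  0.    0.89  1.49] F [-0.8 -0.1 -3.5]
[-0.0676 -0.1767  0.0045] [-0.001 -0.    -0.366] rows 3.8 2.4
[-0.1224 -0.3619  0.0196] [-0.001 -0.    -0.755] rows 3.9 5.0
[-0.1224 -0.3618  0.1576] [-0.001 -0.    -0.755] rows 2.8 5.0
```

Call:
send_rows:
  translation:
    - [-0.0676,-0.1767,0.0045]
    - [-0.0676,-0.1767,0.0045]
    - [-0.0676,-0.1767,0.0045]
    - [-0.0676,-0.1767,0.0045]
    - [-0.1224,-0.3619,0.0196]
    - [-0.1224,-0.3619,0.0196]
    - [-0.1224,-0.3619,0.0196]
    - [-0.1224,-0.3619,0.0196]
    - [-0.1224,-0.3619,0.0196]
    - [-0.1224,-0.3619,0.0196]
  dr:
    - [0,0,-0.366]
    - [0,0,-0.366]
    - [0,0,-0.366]
    - [0,0,-0.366]
    - [0,0,-0.755]
    - [0,0,-0.755]
    - [0,0,-0.755]
    - [0,0,-0.755]
    - [0,0,-0.755]
    - [0,0,-0.755]
  jaw: [-1,-1,-1,-1,-1,-1,-1,-1,-1,-1]

```text
time: 20.8
tool_pos: [537.6, 87.7, 248.4]
tool_rot: [-3.141, 0.003, 0.216]
ft_force: [-0.8, 0.5, -3.9]
finger_gap: 0.259
grasp_force: 109.9
```

```bash
python3 -c "
from h import *
from plant import cams
import cv2,pickle
go((538.4,87,112,12.3),(538.4,87,104.5,12.3))
c=cams.camera('top');pickle.dump(c,open('t7.pkl','wb'))
im=c['color'].astype(int)
g=im[185:265,380:440];s=g.max(2)-g.min(2)
m=((s<25)&(g.min(2)>70)).astype(np.uint8)
k,l,st,ce=cv2.connectedComponentsWithStats(m);i=1+st[1:,4].argmax();print(st[i])
pts=np.argwhere(l==i)[:,::-1].astype(np.float32)
r=cv2.minAreaRect(pts);b=cv2.boxPoints(r)+[380,185];print(r)
rect('guide',c,b,58)
"
```

```text
t 20.8 pos [537.6  87.7 248.4] rot [-3.141e+00  3.000e-03  2.160e-01] gap 0.259 q [0.11 0.4  1.89 0.   0.85 1.46] F [-0.8  0.5 -3.9]
[0.001  0.0009 0.1364] [-0.001  0.003  0.002] rows 2.7 0.0
[0.001  0.0009 0.1439] [-0.001  0.003  0.002] rows 0.2 0.0
[  15   15   25   45 1029]
((27.0, 37.0), (44.0, 24.0), 90.0)
guide [ 510.5 -314.3] sides [ 60.7 111.5  60.2 111.5] ang [-91.  177.4  89.1  -2.3]
```

Call:
send_rows:
  translation:
    - [0,0,0.04]
    - [0,0,0.08]
    - [0,0,0.115]
    - [0,0,0.13]
    - [0,0,0.138]
    - [0,0,0.141]
    - [0,0,0.143]
    - [0,0,0.145]
    - [0,0,0.145]
    - [0,0,0.145]
  dr:
    - [0,0,0]
    - [0,0,0]
    - [0,0,0]
    - [0,0,0]
    - [0,0,0]
    - [0,0,0]
    - [0,0,0]
    - [0,0,0]
    - [0,0,0]
    - [0,0,0]
  jaw: [-1,-1,-1,-1,-1,-1,-1,-1,-1,-1]

```text
time: 21.85
tool_pos: [538.9, 86.8, 105.6]
tool_rot: [-3.141, -0.001, 0.214]
ft_force: [-0.9, -0.6, -3.6]
finger_gap: 0.26
grasp_force: 109.7
```

Call:
send_rows:
  translation:
    - [0,0,0.001]
    - [0,0,0.002]
    - [0,0,0.003]
    - [0,0,0.003]
    - [0,0,0.003]
  dr:
    - [0,0,0]
    - [0,0,0]
    - [0,0,0]
    - [0,0,0]
    - [0,0,0]
  jaw: [-1,-1,-1,-1,-1]

```text
time: 22.35
tool_pos: [538.4, 86.7, 103.6]
tool_rot: [-3.141, -0.001, 0.214]
ft_force: [-11.9, -1.6, 32.8]
finger_gap: 0.259
grasp_force: 115.5
```

Call:
send_rows:
  translation:
    - [0,0,-0.002]
    - [0,0,-0.002]
    - [0,0,-0.002]
    - [0,0,-0.002]
    - [0,0,-0.002]
    - [0,0,-0.002]
    - [0,0,-0.002]
  dr:
    - [0,0,0]
    - [0,0,0]
    - [0,0,0]
    - [0,0,0]
    - [0,0,0]
    - [0,0,0]
    - [0,0,0]
  jaw: [-1,-1,1,1,1,1,1]

```text
time: 23.05
tool_pos: [538.6, 86.7, 104.0]
tool_rot: [-3.141, -0.0, 0.214]
ft_force: [0.3, -0.8, -0.2]
finger_gap: 1.002
grasp_force: 0.0
```

Call:
send_rows:
  translation:
    - [0,0,-0.03]
    - [0,0,-0.08]
    - [0,0,-0.13]
    - [0,0,-0.16]
    - [0,0,-0.16]
    - [0,0,-0.16]
  dr:
    - [0,0,0]
    - [0,0,0]
    - [0,0,0]
    - [0,0,0]
    - [0,0,0]
    - [0,0,0]
  jaw: [1,1,1,1,1,1]

```text
time: 23.65
tool_pos: [538.7, 86.6, 264.7]
tool_rot: [-3.141, -0.002, 0.214]
ft_force: [-0.0, -0.6, 0.5]
finger_gap: 1.0
grasp_force: 0.0
```

```bash
cat > seg.py <<'E'
from h import *
import cv2
def seg(c,m,roi,z,nm):
    x0,y0,x1,y1=roi
    k,l,st,ce=cv2.connectedComponentsWithStats(m[y0:y1,x0:x1].astype(np.uint8));i=1+st[1:,4].argmax()
    p=np.argwhere(l==i)[:,::-1].astype(np.float32)
    b=cv2.boxPoints(cv2.minAreaRect(p))+[x0,y0];print(b.round(0).tolist());rect(nm,c,b,z)
E
python3 -c "
from seg import *
from plant import cams
go((510.3,-316.6,248,-1.7))
c=cams.camera('wrist')
hsv=cv2.cvtColor(c['color'],cv2.COLOR_RGB2HSV);h,s,v=cv2.split(hsv)
print(hsv[130,280],hsv[60,280])
seg(c,(h<11)&(s>120),(150,20,420,260),84,'head')
"
```

```text
t 23.65 pos [538.7  86.6 264.7] rot [-3.141e+00 -2.000e-03  2.140e-01] gap 1.0 q [0.1  0.38 1.88 0.   0.88 1.46] F [-0.  -0.6  0.5]
[-0.1133  0.388   0.0163] [-0.001 -0.002  0.243] rows 8.1 1.6
[ 13 163 133] [ 21  17 108]Traceback (most recent call last):
  File "<string>", line 8, in <module>
    seg(c,(h<11)&(s>120),(150,20,420,260),84,'head')
    ~~~^^^^^^^^^^^^^^^^^^^^^^^^^^^^^^^^^^^^^^^^^^^^^
  File "seg.py", line 5, in seg
    k,l,st,ce=cv2.connectedComponentsWithStats(m[y0:y1,x0:x1].astype(np.uint8));i=1+st[1:,4].argmax()
                                                                                    ~~~~~~~~~~~~~~~^^
ValueError: attempt to get argmax of an empty sequence
```

```bash
python3 -c "
from seg import *
from plant import cams
c=cams.camera('wrist')
hsv=cv2.cvtColor(c['color'],cv2.COLOR_RGB2HSV);h,s,v=cv2.split(hsv)
seg(c,(h<15)&(s>145),(150,20,420,260),84,'head')
seg(c,(s<60),(150,0,420,230),4,'mat')
"
```

```text
[[244.0, 94.0], [308.0, 94.0], [308.0, 160.0], [244.0, 160.0]]
head [597.6 100. ] sides [42.6 44.  45.1 44. ] ang [ -77.7 -166.2  102.3   10.5]
[[206.0, 54.0], [337.0, 46.0], [344.0, 178.0], [214.0, 186.0]]
mat [598.  101.4] sides [110.6 114.4 123.9 115.2] ang [ -74.7 -161.2  105.6   12.2]
```

Call:
send_rows:
  translation:
    - [-0.1133,0.388,0.016]
    - [-0.1133,0.388,0.016]
    - [-0.1133,0.388,0.016]
    - [-0.1133,0.388,0.016]
    - [-0.1133,0.388,0.016]
    - [-0.1133,0.388,0.016]
    - [-0.1133,0.388,0.016]
    - [-0.1133,0.388,0.016]
    - [-0.1133,0.388,0.016]
    - [-0.1133,0.388,0.016]
  dr:
    - [0,0,0.243]
    - [0,0,0.243]
    - [0,0,0.243]
    - [0,0,0.243]
    - [0,0,0.243]
    - [0,0,0.243]
    - [0,0,0.243]
    - [0,0,0.243]
    - [0,0,0.243]
    - [0,0,0.243]
  jaw: [1,1,1,1,1,1,1,1,1,1]

```text
time: 24.75
tool_pos: [509.2, -317.6, 246.0]
tool_rot: [-3.139, 0.002, -0.032]
ft_force: [0.6, 1.8, -0.5]
finger_gap: 1.002
grasp_force: 0.0
```

Call:
send_rows:
  translation:
    - [0,0,0]
    - [0,0,0]
    - [0,0,0]
  dr:
    - [0,0,0]
    - [0,0,0]
    - [0,0,0]
  jaw: [1,1,1]

```text
time: 25.05
tool_pos: [510.4, -315.3, 247.7]
tool_rot: [-3.141, 0.0, -0.028]
ft_force: [0.3, -0.0, -0.4]
finger_gap: 0.998
grasp_force: 0.0
```

```bash
python3 -c "
from seg import *
from plant import cams
import pickle
go((510,-316,248,-1.7))
c=cams.camera('wrist');t=cams.camera('top')
for nm,d in (('before',pickle.load(open('w4.pkl','rb'))),('now',c)):
    g=d['color'].astype(int);m=((g.max(2)-g.min(2))<40)&(g.min(2)>75)
    seg(d,m,(210,80,345,290),58,nm)
g=t['color'].astype(int);s=g.max(2)-g.min(2)
seg(t,(s<25)&(g.min(2)>110),(130,180,220,270),52,'stapler')
p=cv2.cvtColor(t['color'],cv2.COLOR_RGB2HSV)
seg(t,(p[:,:,0]<15)&(p[:,:,1]>145),(215,160,290,225),84,'head')
"
```

```text
t 25.05 pos [ 510.4 -315.3  247.7] rot [-3.141  0.    -0.028] gap 0.998 q [-0.6   0.47  1.77  0.    0.9   0.99] F [ 0.3 -0.  -0.4]
[-0.0004  0.0007 -0.0003] [-0.001  0.     0.002] rows 0.0 0.0
[[240.0, 133.0], [315.0, 133.0], [315.0, 271.0], [240.0, 271.0]]
before [ 512.8 -317.8] sides [ 54.  110.5  61.3 110.4] ang [ -91.8 -179.9   88.2   -3.7]
[[241.0, 270.0], [243.0, 131.0], [319.0, 132.0], [317.0, 271.0]]
now [ 513.  -317.6] sides [110.5  54.4 110.6  61.9] ang [ -4.2 -92.4 179.7  87.5]
[[145.0, 247.0], [152.0, 198.0], [176.0, 202.0], [169.0, 251.0]]
stapler [515.2 310.7] sides [126.2  62.3 126.   61.6] ang [ -7.6 -99.3 172.1  80.9]
[[232.0, 183.0], [248.0, 179.0], [252.0, 195.0], [236.0, 199.0]]
head [597.3  99.5] sides [39.9 40.4 39.8 40.4] ang [ -76.7 -166.6  103.2   13.5]
```

```bash
python3 -c "
from plant import job_done
print(job_done())"
```

```text
the job is handed in; nothing more can be done
None
```

I handed the job in at about 25 s. The stapler is on the notebook, the guide is still square on the bed after one full-depth mallet blow, and the mallet is back on the mat within about 2 mm of centre. I assumed the punch sprang back rather than checking it, and hand-in returned no verdict.

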